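# Close up the specimen row on the display rail

## Task

Make room at the open end of the wooden display rail: with the fingertips, gently push the row of five stone specimens on their wooden plinths along the channel as one train, keeping them together, until the front plinth is fully up against the dark end stop and no gaps are left in the row. Only push: do not lift, carry or tip the specimens and do not ram the stop, and leave all the other pieces on the table where they are. Then take the hand away.

Things in the scene. Friction and masses are not known exactly. Their poses are not given: they have to be found in the camera images.
- rail: wooden display rail, fixed to the table: a straight channel 480 mm long and 71 mm wide overall, open at both ends. Floor 12 mm above the table, two side lips 12 mm thick whose tops are 24 mm above the table, 47 mm between them. Origin: centre of its underside, on the table. Its x axis runs along the channel towards the end stop (the direction to push); y is across, z up. It may stand at any of a range of angles on the table.
- stop: end stop: dark wooden block fixed across the channel, 30 mm along the rail, 46 mm wide, 40 mm tall. Origin: centre of its underside, on the channel floor (12 mm above the table). Axes as the rail's; its face towards the row is 15 mm from its origin, on the -x side. Its place along the rail differs from run to run.
- plinth1: loose specimen: wooden plinth 40 mm along the rail, 44 mm wide, 34 mm tall, with a stone ball fixed on its top (narrower than the plinth; overall height at most 61 mm). 0.09 to 0.18 kg. Origin: centre of the plinth's underside, on the channel floor, its x axis along the rail towards the stop. One of five that stand touching in a row in the channel; their order differs from run to run.
- plinth2: loose specimen: wooden plinth 40 mm along the rail, 44 mm wide, 34 mm tall, with a small stone pyramid fixed on its top (narrower than the plinth; overall height at most 61 mm). 0.09 to 0.18 kg. Origin: centre of the plinth's underside, on the channel floor, its x axis along the rail towards the stop. One of five that stand touching in a row in the channel; their order differs from run to run.
- plinth3: loose specimen: wooden plinth 40 mm along the rail, 44 mm wide, 34 mm tall, with an upright round stone disc fixed on its top (narrower than the plinth; overall height at most 61 mm). 0.09 to 0.18 kg. Origin: centre of the plinth's underside, on the channel floor, its x axis along the rail towards the stop. One of five that stand touching in a row in the channel; their order differs from run to run.
- plinth4: loose specimen: wooden plinth 40 mm along the rail, 44 mm wide, 34 mm tall, with a low stone dome fixed on its top (narrower than the plinth; overall height at most 61 mm). 0.09 to 0.18 kg. Origin: centre of the plinth's underside, on the channel floor, its x axis along the rail towards the stop. One of five that stand touching in a row in the channel; their order differs from run to run.
- plinth5: loose specimen: wooden plinth 40 mm along the rail, 44 mm wide, 34 mm tall, with a square stone point fixed on its top (narrower than the plinth; overall height at most 61 mm). 0.09 to 0.18 kg. Origin: centre of the plinth's underside, on the channel floor, its x axis along the rail towards the stop. One of five that stand touching in a row in the channel; their order differs from run to run.
- figurine_gold: bystander, not to be moved: gold-coloured metal figurine, loose, 46 mm wide, 73 mm tall. Origin: centre of its underside, on the table.
- figurine_green: bystander, not to be moved: green stone figurine, loose, 42 mm wide, 66 mm tall. Origin: centre of its underside, on the table.
- agate_slab: bystander, not to be moved: flat round banded agate slab, loose, 68 mm across, 16 mm thick. Origin: centre of its underside, on the table.
- geode: bystander, not to be moved: dull grey domed geode half, loose, 74 mm across, 50 mm tall. Origin: centre of its underside, on the table.
- bowl: bystander, not to be moved: dark wooden bowl, loose, 110 mm across, 40 mm tall. Origin: centre of its underside, on the table.
- figurine_tall: bystander, not to be moved: large gold-coloured metal figurine, loose, 71 mm wide, 112 mm tall. Origin: centre of its underside, on the table.
Not all that is in view belongs to the job. Leave any pink or turquoise look-alike of the plinth3 alone.

How it is judged:
By the outcome, as a careful person would: the job done as asked, in the order asked, and still so for the second after the job is handed in, with the robot touching nothing.
It also fails if it takes over 45 s, if anything falls off the work surface, if the arm or the gripper's body presses on something with over 40 N, if the wrist force passes 120 N, or if a joint passes its speed limit or range.

## Robot

A 6-joint arm with a two-finger parallel gripper is mounted at the origin on the work surface. World frame = base frame: x ahead of the robot, y to its left, z up, the work surface at z = 0. Lengths are in m, angles in rad, forces in N, time in s.
With the tool pointing down it reaches from about 0.25 to 0.725 m from the base axis. Payload 4 kg.
Tool frame: the origin (TCP) lies on the centre line of the jaws, within the pads' length; the fingertips stand 11 mm ahead of it and the grasp point (between the pads) lies 8 mm behind it; z points along the fingers, y is the direction in which the jaws open and shut (so a half turn about z gives the same grasp; the last joint's range is limited). The gripper opens to 85 mm and grips with 20 to 120 N. Pads are 22 mm wide; open, the fingers measure 114 mm over their backs; the gripper's body (76 mm by 85 mm) begins 54 mm behind the grasp point. The pads swing forward as they close: fully open they stand 13 mm farther back than shut.
Start: joints at [-1.324, 0.241, 0.005, 1.335, 0, 1.571], TCP at [0.122, -0.485, 0.242] pointing down, gripper open.
Joint ranges: [-2.72, 2.72], [-1.05, 1.87], [-1.09, 1.28], [-1.99, 2.15], [-1.42, 1.44], [-3.14, 3.14]. Speed limits (rad/s): [2.79, 2.79, 3.14, 3.14, 3.14, 3.14].

## Interface

Orientations are given as [roll, pitch, yaw] about the fixed x, y, z axes, in that order (R = Rz(yaw) Ry(pitch) Rx(roll)).
In Python, from cell import status, viewer, order, models gives the robot as it stands.
- The arm moves only by the tool move_arm, never from a script. Its arguments are lists of equal length, an entry for each row: "delta_pos": the shift along the tool's x, y, z in m, a list of three; "turn": the turn, a rotation vector about the tool's x, y, z in degrees, a list of three; "grip": the opening, from 0 (shut) to 1 (fully open). A call has 1 to 12 rows; each row is the pose to reach, as a shift and turn from the pose commanded when the call began, along the tool's axes at that moment; what a row does not reach only later rows make up. A row lasts 1/8 s, in which the tool goes at most 62.5 mm and 10.7 degrees, less where a joint would pass 70% of its speed; a pose out of reach is approached as far as the arm can. A call with a gripper value outside its range is refused whole. The fingers move at their own pace and stop on an object; "squeeze" is the grip in N (left out, the last holds). Time passes only in rows, so rows that repeat a pose let the fingers close. It gives the time, the measured TCP pose, the force and the opening at its end, in the units of the state.
- status.observe(): the state, without advancing time (a new reading comes with each control period).
- viewer.camera(name): name is "side" or "top"; returns a dict with "img" (384x512x3 uint8, red, green, blue), "fx", "fy", "cx", "cy" (pixels), "dist_coeffs" ([k1, k2, p1, p2, k3] as OpenCV has them; the pictures are not rectified), "cam_to_world" (4x4, takes a point from camera to world coordinates). Camera axes: x right, y up, looking along -z (the intrinsics and any distortion apply to the point x, -y, -z); pixel columns grow to the right and rows downward; lengths in m; the calibration is good to about 2 mm. A picture is of the moment at which its call begins. There is no depth.
- order.finish_job(): hands the job in, once; it reports no verdict.
Trained networks look in the newest picture that a camera, given by its name, has taken for a name from the list of things; names that differ only in an ending like _2 or _b are one class to them, and where a whole thing is asked for, a point or a joint stands for the part that bears it (a point fixed in the world has none). Each returns a list of dicts, best first, with "conf" (0 to 1); they miss things now and then, are a little off and sometimes report something else, mostly with a low value. They report only what shows in the picture. A call takes as long as a camera call. They do not tell look-alikes from the thing itself.
- models.boxes_of(label, camera): "rect" ([left, top, width, height] in pixels, round what is visible of it).
- models.cut_out(label, camera): "mask" (384x512 bool, what is visible of it) and "rect" ([left, top, width, height] in pixels, round what is visible of it).
The state is a dict: "time_s": time; "qpos": joint angles; "qvel": joint speeds; "effort": joint torques, N m; "ee_pos": TCP position; "orientation": TCP orientation; "force": force on the tool from outside, world axes, zero at the start; "torque": the same for the moment, N m; "finger_gap": finger opening in m.
Only numpy, scipy, OpenCV 4.12 (cv2) and the standard library are available. Lean on these libraries where they do the work, as an engineer would, in place of code of your own. Each camera call takes 0.05 s, during which the arm holds its last target. There are 200 camera calls.

## Working session

There is one attempt and no reset: what is moved stays moved. The work goes in short steps, Python scripts to look and compute and a tool call to move; the robot and the scene stay as the last step left them, time stands still between calls to the robot, and variables do not carry over. Pictures are saved under pics/ and viewed, about 8 in all and at most 12, crops included, and the job is handed in when it is done.

Besides the shell and the picture viewer there is one more tool, called as name(argument=value, ...) on one line, values as JSON. move_arm: Moves the arm, as the interface text tells. Its arguments: {"type":"object","properties":{"delta_pos":{"type":"array"},"turn":{"type":"array"},"grip":{"type":"array"},"squeeze":{"type":"number"}},"required":["delta_pos","turn","grip"]}

```bash
mkdir -p pics
python3 - <<'E'
from cell import status, viewer, models
import cv2,numpy as np
for c in("top","side"):
    d=viewer.camera(c); cv2.imwrite(f"pics/{c}0.png",cv2.resize(d["img"][:,:,::-1],None,fx=1.5,fy=1.5))
    np.savez(f"{c}0.npz",**d)
    print(c,d["fx"],d["cx"],d["cy"],d["dist_coeffs"],np.round(d["cam_to_world"],3).tolist())
    for n in["rail","stop","plinth1","plinth2","plinth3","plinth4","plinth5","figurine_tall","bowl","geode"]:
        print(n,[(np.round(b["rect"]).tolist(),round(b["conf"],2)) for b in models.boxes_of(n,c)][:3])
print(status.observe())
E
```

```text
top 396.628594643363 255.1982809337539 190.09806851694037 [0.04300625 0.         0.         0.         0.        ] [[-0.001, 0.993, -0.116, 0.448], [-1.0, -0.002, -0.002, 0.016], [-0.002, 0.116, 0.993, 1.259], [0.0, 0.0, 0.0, 1.0]]
rail [([168.0, 182.0, 156.0, 45.0], 0.94)]
stop [([198.0, 188.0, 16.0, 18.0], 0.72)]
plinth1 [([341.0, 199.0, 12.0, 16.0], 0.73), ([279.0, 204.0, 16.0, 16.0], 0.57), ([256.0, 195.0, 13.0, 20.0], 0.56)]
plinth2 [([341.0, 199.0, 12.0, 16.0], 0.73), ([279.0, 204.0, 16.0, 16.0], 0.57), ([256.0, 195.0, 13.0, 20.0], 0.56)]
plinth3 [([341.0, 199.0, 12.0, 16.0], 0.73), ([279.0, 204.0, 16.0, 16.0], 0.57), ([256.0, 195.0, 13.0, 20.0], 0.56)]
plinth4 [([341.0, 199.0, 12.0, 16.0], 0.73), ([279.0, 204.0, 16.0, 16.0], 0.57), ([256.0, 195.0, 13.0, 20.0], 0.56)]
plinth5 [([341.0, 199.0, 12.0, 16.0], 0.73), ([279.0, 204.0, 16.0, 16.0], 0.57), ([256.0, 195.0, 13.0, 20.0], 0.56)]
figurine_tall [([97.0, 180.0, 21.0, 20.0], 0.78)]
bowl []
geode [([238.0, 154.0, 19.0, 21.0], 0.86)]
side 438.7183322975221 255.32623659017858 195.33222974249466 [-0.05315075  0.          0.        
[... 1002 characters left out ...]
.0], 0.7), ([241.0, 207.0, 22.0, 23.0], 0.5)]
{'time_s': 1.1, 'qpos': array([-1.32399290e+00,  2.40612130e-01,  4.99372643e-03,  1.33518973e+00,
       -1.72593571e-05,  1.57079488e+00]), 'qvel': array([-0.00252534,  0.00252062,  0.00065163, -0.00086453, -0.00138837,
       -0.00036209]), 'effort': array([-1.71898744e-03, -3.72224414e+01,  2.52693164e+01,  1.43603447e-03,
        1.97067472e-06,  3.39783689e-06]), 'ee_pos': array([ 0.122148  , -0.48485095,  0.242298  ]), 'orientation': array([-3.14158085e+00,  1.72593399e-05,  2.46804878e-01]), 'force': array([-0.04134871, -0.33867048, -0.18979855]), 'torque': array([ 0.02294282,  0.01034879, -0.01733416]), 'finger_gap': 0.08558179484816013}
```

View pics/top0.png

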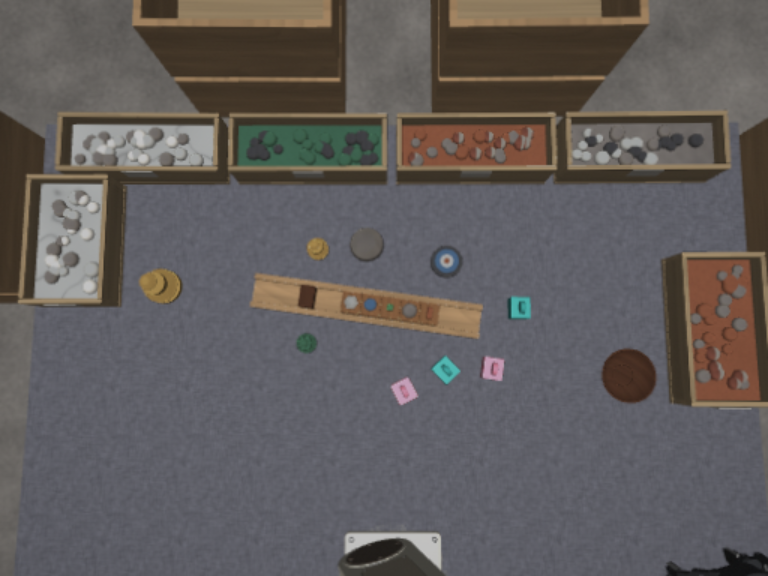

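View pics/side0.png

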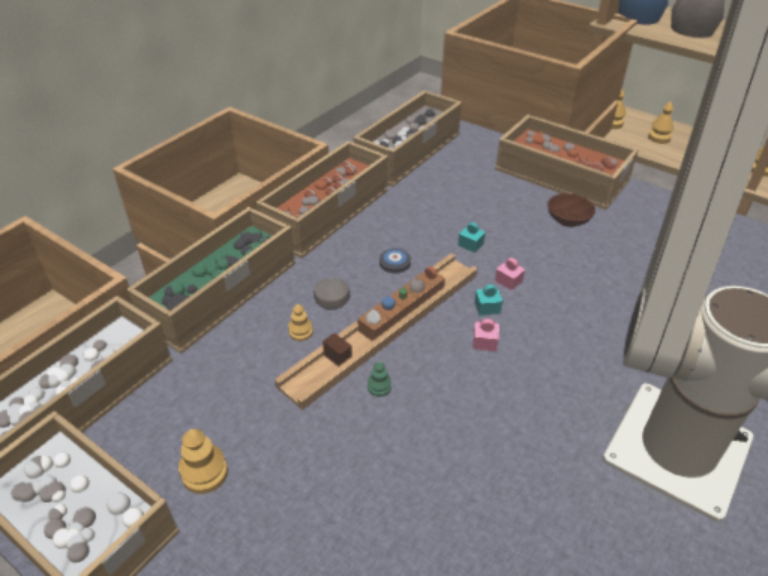

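The top view shows the rail running from about (253,292) to (480,320) in the 1.5x picture. The stop is at (307,297), and the row spans x=342 to 438. The teal and pink look-alikes at (520,307), (493,369), (446,370) and (404,391) all stand off the rail on the table. I'll rectify next to get metric positions.

```bash
cat > h.py <<'E'
import numpy as np,cv2
def K(d): return np.array([[d["fx"],0,d["cx"]],[0,d["fy"],d["cy"]],[0,0,1.]])
def w2p(d,P):
    M=np.linalg.inv(d["cam_to_world"]); p=(np.asarray(P,float).reshape(-1,3)@M[:3,:3].T+M[:3,3])*[1,-1,-1]
    return cv2.projectPoints(p,np.zeros(3),np.zeros(3),K(d),np.array(d["dist_coeffs"]))[0][:,0]
def p2w(d,uv,z):
    u=cv2.undistortPoints(np.array(uv,float).reshape(-1,1,2),K(d),np.array(d["dist_coeffs"]))[:,0]
    r=np.c_[u[:,0],-u[:,1],-np.ones(len(u))]@d["cam_to_world"][:3,:3].T; o=d["cam_to_world"][:3,3]
    return o+r*((z-o[2])/r[:,2])[:,None]
def rect(d,z,o,th,L=520,W=140,s=1.5):
    # rail-frame picture: col = along rail x, row = -rail y, centre o
    X,Y=np.meshgrid((np.arange(L*s)/s-L/2)/1000,(W/2-np.arange(W*s)/s)/1000)
    c,n=np.cos(th),np.sin(th); P=np.stack([o[0]+c*X-n*Y,o[1]+n*X+c*Y,0*X+z],-1)
    m=w2p(d,P).astype(np.float32).reshape(*X.shape,2)
    return cv2.remap(d["img"],m[...,0],m[...,1],cv2.INTER_CUBIC)[:,:,::-1]
E
python3 - <<'E'
from h import *
t=dict(np.load("top0.npz"));s=dict(np.load("side0.npz"))
C=p2w(t,np.array([(256,275),(482,303),(251,308),(479,337)])/1.5,.024); print(C.round(4))
o=C.mean(0); v=(C[0]-C[1]+C[2]-C[3]); th=np.arctan2(v[1],v[0]); print(o,th,np.linalg.norm(v)/2)
np.savez("rail.npz",o=o,th=th)
I=np.vstack([rect(t,.024,o,th),rect(t,.046,o,th),rect(s,.046,o,th)])
I=np.ascontiguousarray(I)
for k in range(0,780,75): cv2.line(I,(k,0),(k,8),(0,255,255),1)
cv2.imwrite("pics/r0.png",I[:600])
E
```

```text
[[ 0.6137  0.2836  0.024 ]
 [ 0.5542 -0.1877  0.024 ]
 [ 0.5445  0.2924  0.024 ]
 [ 0.4838 -0.18    0.024 ]]
[0.54906551 0.05206912 0.024     ] 1.4441292368065946 0.4756664729253944
```

View pics/r0.png

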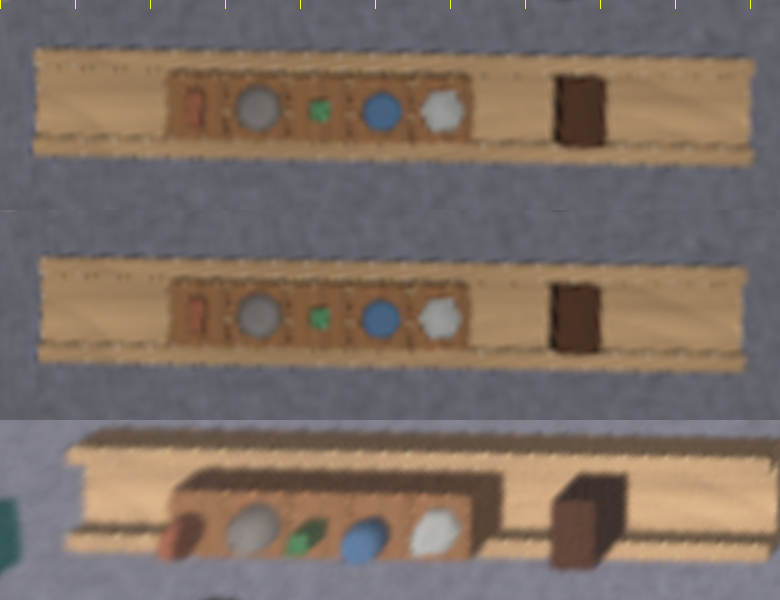

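Measured so far: rail heading is about 1.429 rad and the row's back face is about 147 mm behind my reference point. The gap to the stop is about 57 mm. First I move above the channel behind the row with the jaws shut, keeping the height.

move_arm(delta_pos=[[0.04, -0.021, 0], [0.08, -0.042, 0], [0.125, -0.065, 0], [0.17, -0.09, 0], [0.22, -0.115, 0], [0.27, -0.14, 0], [0.32, -0.167, 0], [0.37, -0.193, 0], [0.42, -0.22, 0], [0.46, -0.241, 0], [0.479, -0.251, 0], [0.479, -0.251, 0]], turn=[[0, 0, -6], [0, 0, -12], [0, 0, -19], [0, 0, -26], [0, 0, -33], [0, 0, -40], [0, 0, -47], [0, 0, -54], [0, 0, -61], [0, 0, -67.7], [0, 0, -67.7], [0, 0, -67.7]], grip=[0, 0, 0, 0, 0, 0, 0, 0, 0, 0, 0, 0])

```text
time_s: 2.6
ee_pos: [0.5258, -0.1238, 0.2419]
orientation: [-3.141, 0.0, 1.429]
force: [-0.4, 0.1, -0.7]
finger_gap: 0.0003
```

move_arm(delta_pos=[[0, 0, 0.03], [0, 0, 0.06], [0, 0, 0.09], [0, 0, 0.12], [0, 0, 0.145], [0, 0, 0.165], [0, 0, 0.172], [0, 0, 0.172]], turn=[[0, 0, 0], [0, 0, 0], [0, 0, 0], [0, 0, 0], [0, 0, 0], [0, 0, 0], [0, 0, 0], [0, 0, 0]], grip=[0, 0, 0, 0, 0, 0, 0, 0])

```text
time_s: 3.6
ee_pos: [0.5246, -0.1253, 0.0704]
orientation: [-3.141, 0.0, 1.427]
force: [0.5, -0.0, -0.2]
finger_gap: 0.0001
```

```bash
cat > look.py <<'E'
import sys; from h import *; from cell import viewer,status
n=sys.argv[1]; r=np.load("rail.npz"); I=[]
for c in("top","side"):
    d=viewer.camera(c); np.savez(f"{c}{n}.npz",**d)
    a=d["img"][160:240,150:340] if c=="top" else d["img"][150:275,180:335]
    I.append(cv2.resize(a[:,:,::-1],(780,int(780*a.shape[0]/a.shape[1])),interpolation=cv2.INTER_CUBIC))
if len(sys.argv)>2: I=[np.vstack([rect(dict(np.load(f"top{n}.npz")),.046,r["o"],1.429)]),cv2.resize(I[1],(480,387))]; I[1]=cv2.copyMakeBorder(I[1],0,0,0,300,0)
else: I=[cv2.resize(I[1],(744,600))]
cv2.imwrite(f"pics/l{n}.png",np.vstack(I)[:600])
print(status.observe()["time_s"])
E
python3 look.py 1 both
```

```text
3.7
```

View pics/l1.png

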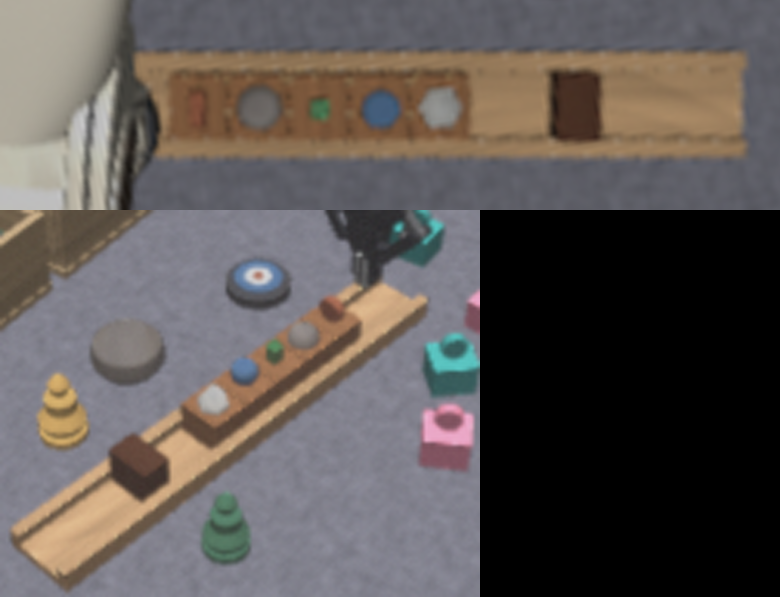

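The picture confirms the heading: the rail is level in the rectified view, with the shut fingers behind the row (red disc at (197,108)) and the stop at (576,105). Next I lower into the channel and approach slowly.

move_arm(delta_pos=[[0, 0, 0.012], [0, 0, 0.024], [0, 0, 0.034], [0, 0, 0.04], [0, 0, 0.04], [0.004, 0, 0.04], [0.007, 0, 0.04], [0.01, 0, 0.04]], turn=[[0, 0, 0], [0, 0, 0], [0, 0, 0], [0, 0, 0], [0, 0, 0], [0, 0, 0], [0, 0, 0], [0, 0, 0]], grip=[0, 0, 0, 0, 0, 0, 0, 0])

```text
time_s: 4.7
ee_pos: [0.5271, -0.1143, 0.0307]
orientation: [3.141, 0.0, 1.429]
force: [-0.9, 1.2, 0.1]
finger_gap: 0.0001
```

move_arm(delta_pos=[[0.002, 0, 0], [0.004, 0, 0], [0.006, 0, 0], [0.008, 0, 0], [0.01, 0, 0], [0.012, 0, 0], [0.014, 0, 0], [0.017, 0, 0], [0.02, 0, 0], [0.023, 0, 0], [0.026, 0, 0], [0.029, 0, 0]], turn=[[0, 0, 0], [0, 0, 0], [0, 0, 0], [0, 0, 0], [0, 0, 0], [0, 0, 0], [0, 0, 0], [0, 0, 0], [0, 0, 0], [0, 0, 0], [0, 0, 0], [0, 0, 0]], grip=[0, 0, 0, 0, 0, 0, 0, 0, 0, 0, 0, 0])

```text
time_s: 6.2
ee_pos: [0.5308, -0.0856, 0.0303]
orientation: [-3.141, 0.0, 1.428]
force: [0.0, -4.4, -1.1]
finger_gap: -0.0
```

```bash
python3 look.py 2; python3 -c "
from cell import status;print(status.observe()['force'])"
```

```text
6.3
[-0.36004541 -2.30528072 -0.77879296]
```

View pics/l2.png

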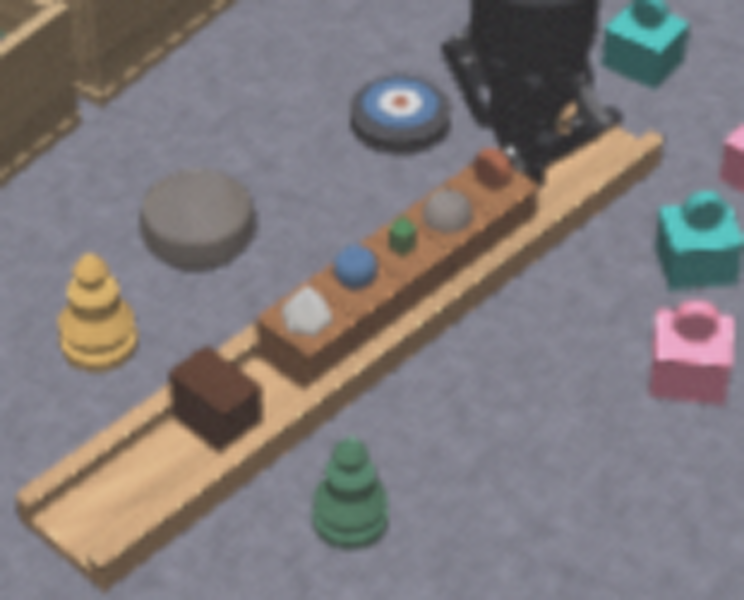

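The row is moving as one train with no gaps or tilt, pushed with 2–4 N. The front plinth's lower corner is at (305,383) and the stop's facing corner at about (262,410), so about 35 mm remains.

move_arm(delta_pos=[[0.002, 0, 0], [0.004, 0, 0], [0.006, 0, 0], [0.009, 0, 0], [0.012, 0, 0], [0.015, 0, 0], [0.018, 0, 0], [0.02, 0, 0], [0.022, 0, 0], [0.024, 0, 0], [0.026, 0, 0], [0.027, 0, 0]], turn=[[0, 0, 0], [0, 0, 0], [0, 0, 0], [0, 0, 0], [0, 0, 0], [0, 0, 0], [0, 0, 0], [0, 0, 0], [0, 0, 0], [0, 0, 0], [0, 0, 0], [0, 0, 0]], grip=[0, 0, 0, 0, 0, 0, 0, 0, 0, 0, 0, 0])

```text
time_s: 7.8
ee_pos: [0.5347, -0.059, 0.0303]
orientation: [-3.142, -0.0, 1.428]
force: [-0.4, -4.1, -1.4]
finger_gap: 0.0002
```

```bash
python3 look.py 3
```

```text
7.9
```

View pics/l3.png

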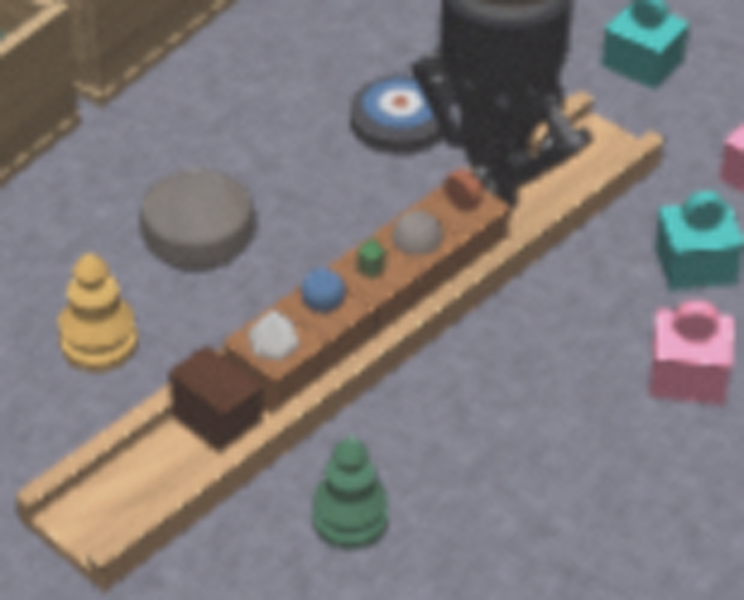

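A few mm are left at (270,395). I'll creep forward and watch the force.

move_arm(delta_pos=[[0.0005, 0, 0], [0.001, 0, 0], [0.0015, 0, 0], [0.002, 0, 0], [0.0025, 0, 0], [0.003, 0, 0], [0.0035, 0, 0], [0.004, 0, 0]], turn=[[0, 0, 0], [0, 0, 0], [0, 0, 0], [0, 0, 0], [0, 0, 0], [0, 0, 0], [0, 0, 0], [0, 0, 0]], grip=[0, 0, 0, 0, 0, 0, 0, 0])

```text
time_s: 8.9
ee_pos: [0.5352, -0.0551, 0.0303]
orientation: [-3.142, -0.0, 1.428]
force: [-0.9, -4.0, -0.2]
finger_gap: 0.0001
```

move_arm(delta_pos=[[0.0005, 0, 0], [0.001, 0, 0], [0.0015, 0, 0], [0.002, 0, 0]], turn=[[0, 0, 0], [0, 0, 0], [0, 0, 0], [0, 0, 0]], grip=[0, 0, 0, 0])

```text
time_s: 9.4
ee_pos: [0.5355, -0.0531, 0.0303]
orientation: [-3.142, -0.0, 1.428]
force: [-0.4, -4.4, -0.1]
finger_gap: -0.0
```

move_arm(delta_pos=[[0.0005, 0, 0], [0.001, 0, 0], [0.0015, 0, 0]], turn=[[0, 0, 0], [0, 0, 0], [0, 0, 0]], grip=[0, 0, 0])

```text
time_s: 9.78
ee_pos: [0.5358, -0.0516, 0.0303]
orientation: [-3.142, -0.0, 1.428]
force: [-0.4, -4.1, -0.7]
finger_gap: -0.0003
```

```bash
python3 look.py 4;python3 -c "
from cell import status;print(status.observe()['force'])"
```

```text
9.875
[-0.7282507  -3.84513577 -0.91549804]
```

View pics/l4.png

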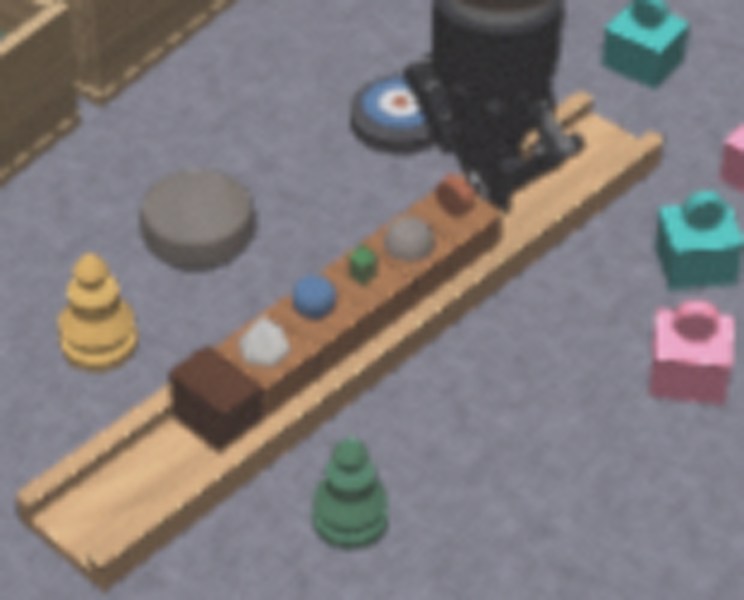

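It looks almost closed, but the force is still only sliding friction (about 4 N), so I keep creeping.

move_arm(delta_pos=[[0.0004, 0, 0], [0.0008, 0, 0], [0.0012, 0, 0]], turn=[[0, 0, 0], [0, 0, 0], [0, 0, 0]], grip=[0, 0, 0])

```text
time_s: 10.25
ee_pos: [0.5359, -0.0505, 0.0303]
orientation: [-3.142, -0.0, 1.428]
force: [-0.5, -4.2, 0.0]
finger_gap: -0.0001
```

move_arm(delta_pos=[[0.0004, 0, 0], [0.0008, 0, 0]], turn=[[0, 0, 0], [0, 0, 0]], grip=[0, 0])

```text
time_s: 10.5
ee_pos: [0.5361, -0.0496, 0.0303]
orientation: [3.142, -0.0, 1.428]
force: [-0.6, -3.7, -0.4]
finger_gap: 0.0001
```

move_arm(delta_pos=[[0.0004, 0, 0], [0.0008, 0, 0]], turn=[[0, 0, 0], [0, 0, 0]], grip=[0, 0])

```text
time_s: 10.75
ee_pos: [0.5362, -0.0489, 0.0303]
orientation: [3.142, 0.0, 1.428]
force: [-0.1, -3.6, 0.5]
finger_gap: -0.0003
```

move_arm(delta_pos=[[0.0004, 0, 0], [0.0008, 0, 0]], turn=[[0, 0, 0], [0, 0, 0]], grip=[0, 0])

```text
time_s: 11.0
ee_pos: [0.5362, -0.0485, 0.0303]
orientation: [-3.142, 0.001, 1.428]
force: [-1.0, -5.5, -0.3]
finger_gap: 0.0004
```

move_arm(delta_pos=[[0.0003, 0, 0], [0.0005, 0, 0]], turn=[[0, 0, 0], [0, 0, 0]], grip=[0, 0])

```text
time_s: 11.25
ee_pos: [0.5362, -0.0485, 0.0304]
orientation: [3.142, 0.002, 1.428]
force: [-0.5, -6.7, -0.4]
finger_gap: -0.0
```

The TCP stands still while the force climbs, so the front plinth is at the stop. One more small nudge closes any residual gaps.

move_arm(delta_pos=[[0.0004, 0, 0], [0.0008, 0, 0], [0.0008, 0, 0]], turn=[[0, 0, 0], [0, 0, 0], [0, 0, 0]], grip=[0, 0, 0])

```text
time_s: 11.62
ee_pos: [0.5362, -0.0485, 0.0303]
orientation: [-3.142, 0.003, 1.427]
force: [-1.5, -8.5, -0.2]
finger_gap: 0.0001
```

move_arm(delta_pos=[[-0.001, 0, 0], [-0.003, 0, 0], [-0.008, 0, 0], [-0.015, 0, 0], [-0.025, 0, 0], [-0.03, 0, 0], [-0.03, 0, -0.01], [-0.03, 0, -0.04], [-0.03, 0, -0.08], [-0.03, 0, -0.13], [-0.03, 0, -0.17], [-0.03, 0, -0.19]], turn=[[0, 0, 0], [0, 0, 0], [0, 0, 0], [0, 0, 0], [0, 0, 0], [0, 0, 0], [0, 0, 0], [0, 0, 0], [0, 0, 0], [0, 0, 0], [0, 0, 0], [0, 0, 0]], grip=[0, 0, 0, 0, 0, 0, 0, 0, 0, 0, 0, 0])

```text
time_s: 13.12
ee_pos: [0.5334, -0.0765, 0.2242]
orientation: [3.136, -0.0, 1.429]
force: [-0.9, 0.4, -0.6]
finger_gap: -0.0002
```

move_arm(delta_pos=[[-0.03, 0, 0], [-0.07, 0.02, 0], [-0.11, 0.04, 0], [-0.15, 0.06, 0], [-0.19, 0.08, 0], [-0.23, 0.1, 0], [-0.26, 0.12, 0], [-0.28, 0.13, 0], [-0.28, 0.13, 0]], turn=[[0, 0, 0], [0, 0, 0], [0, 0, 0], [0, 0, 0], [0, 0, 0], [0, 0, 0], [0, 0, 0], [0, 0, 0], [0, 0, 0]], grip=[0, 0, 0, 0, 0, 0, 0, 0, 0])

```text
time_s: 14.25
ee_pos: [0.621, -0.3735, 0.2197]
orientation: [-3.141, -0.0, 1.426]
force: [-0.3, -0.2, 1.2]
finger_gap: -0.0001
```

```bash
python3 look.py 5 both
```

```text
14.35
```

View pics/l5.png

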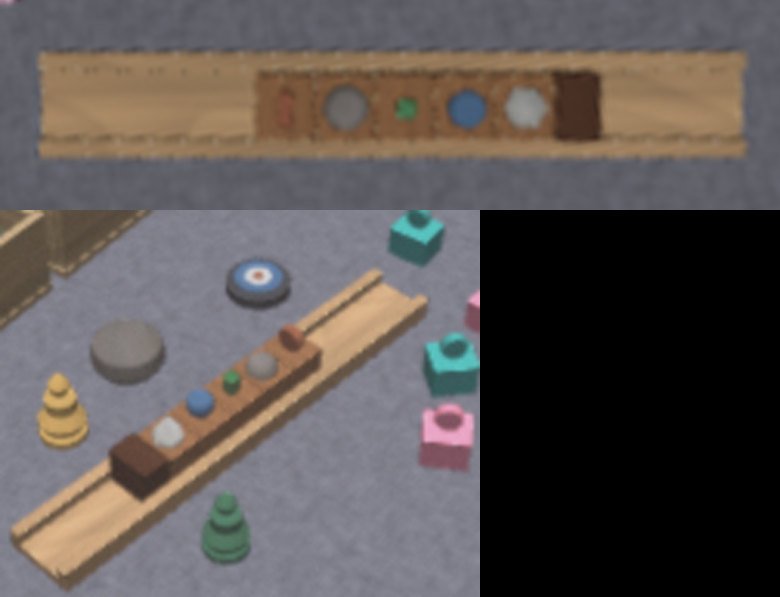

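The row spans columns 256–555 (about 200 mm, which is five touching plinths) and meets the stop at 555. The other pieces are where they were, and the hand is clear.

```bash
python3 -c "
from cell import order;print(order.finish_job())"
```

```text
the job is handed in; nothing more can be done
None
```

The five specimens now stand against the dark end stop with no visible gaps, and I handed the job in at about 14 s. No verdict was reported.

- **Push:** I used the shut fingertips inside the channel to slide the row about 57 mm. Sliding took about 4 N. I crept the last few mm until the fingertips stopped moving and the force rose to 8.5 N, well short of ramming. Then I backed off along the channel, lifted and moved the hand aside.
- **Last checks:** The top view shows the row at about 200 mm long, which is five touching 40 mm plinths, meeting the stop with all pieces upright. The side view agrees.
- **Other pieces:** Those in the final crops, including the gold and green figurines, agate slab and geode, look unmoved. The bowl and the large gold figurine were outside those crops, so I did not look at them again, but the arm was never near them.
- **Limits of the check:** The pictures resolve only about 3 mm per pixel. That the row is fully closed up therefore rests on the fingertips stopping and the force rising, as well as on the pictures. No checks failed or disagreed.

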